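Change over the stock tray

TASK

The empty tray was left standing open: push it fully home with a fingertip, then hook a fingertip behind the blue front lip of the tray that holds the brown glass bottle and draw it all the way out to its stop. Pinch and lift nothing and do not touch the bottles, which must stay upright in their pockets. Keep the clear bottle's tray shut, and leave everything else on the table where it is.

Things in the scene. Friction and masses are not known exactly. Their poses are not given: they have to be found in the camera images.
- empty_tray (a joint): How far the EMPTY tray (no bottle in its pocket) is drawn out along its rails, m: 0 = fully home, 0.100 = fully out at its stop. It slides along its frame's own -x (roughly towards the robot); sliding friction about 1.5 N plus 6 N per m/s, no spring, stays where it is left. Starts 0.04 to 0.08 out.
- empty_lip (a point): Top centre of the blue upright front lip of the EMPTY tray (no bottle in its pocket), 95 mm above the table; moves with the tray. The lip is 8 mm thick (4 mm each side of this point), 88 mm wide along y, and reaches down to the tray floor, 79 mm below. x: level, back into the tray (it draws out along -x), z up. Behind the lip the tray is clear for 75 mm; side walls and rails stay 61 mm or more below this point.
- empty_unit: Fixed grey frame, 200 x 110 x 50 mm, under the EMPTY tray (no bottle in its pocket); origin under its centre, x back along its rails, z up. Home, the lip is centred 104 mm ahead (-x) of the origin. Three alike frames stand side by side about 150 mm apart; which is where changes.
- brown_tray (a joint): How far the tray with the BROWN glass bottle is drawn out along its rails, m: 0 = fully home, 0.100 = fully out at its stop. It slides along its frame's own -x (roughly towards the robot); sliding friction about 1.5 N plus 6 N per m/s, no spring, stays where it is left. Starts at 0.
- brown_lip (a point): Top centre of the blue upright front lip of the tray with the BROWN glass bottle, 95 mm above the table; moves with the tray. The lip is 8 mm thick (4 mm each side of this point), 88 mm wide along y, and reaches down to the tray floor, 79 mm below. x: level, back into the tray (it draws out along -x), z up. Behind the lip the tray is clear for 75 mm; side walls and rails stay 61 mm or more below this point.
- brown_unit: Fixed grey frame, 200 x 110 x 50 mm, under the tray with the BROWN glass bottle; origin under its centre, x back along its rails, z up. Home, the lip is centred 104 mm ahead (-x) of the origin. Three alike frames stand side by side about 150 mm apart; which is where changes.
- clear_tray (a joint): How far the tray with the CLEAR glass bottle is drawn out along its rails, m: 0 = fully home, 0.100 = fully out at its stop. It slides along its frame's own -x (roughly towards the robot); sliding friction about 1.5 N plus 6 N per m/s, no spring, stays where it is left. Starts at 0.
- clear_lip (a point): Top centre of the blue upright front lip of the tray with the CLEAR glass bottle, 95 mm above the table; moves with the tray. The lip is 8 mm thick (4 mm each side of this point), 88 mm wide along y, and reaches down to the tray floor, 79 mm below. x: level, back into the tray (it draws out along -x), z up. Behind the lip the tray is clear for 75 mm; side walls and rails stay 61 mm or more below this point.
- clear_unit: Fixed grey frame, 200 x 110 x 50 mm, under the tray with the CLEAR glass bottle; origin under its centre, x back along its rails, z up. Home, the lip is centred 104 mm ahead (-x) of the origin. Three alike frames stand side by side about 150 mm apart; which is where changes.
- brown_pocket (a point): Centre of the floor of the 66 x 66 mm pocket that holds the brown bottle, 16 mm above the table, 114 mm behind the lip; walls rise 24 mm; moves with the tray.
- brown_bottle: Brown glass bottle with a dark stopper, 57 mm across, 100 mm tall, about 0.15 kg, standing loose in its tray's pocket (its top 116 mm above the table). Origin under its centre, z up.
- clear_pocket (a point): Centre of the floor of the 66 x 66 mm pocket that holds the clear bottle, 16 mm above the table, 114 mm behind the lip; walls rise 24 mm; moves with the tray.
- clear_bottle: Clear glass bottle with a pale stopper and white tablets, 57 mm across, 100 mm tall, about 0.15 kg, standing loose in its tray's pocket (its top 116 mm above the table). Origin under its centre, z up.
- stapler: Red and black stapler, 140 x 38 x 58 mm, loose on the table at the left; leave alone. Origin under its centre.
- tablet_cutter: Small blue tablet cutter, 87 x 41 x 26 mm, loose; leave alone. Origin under its centre.
- stamp: Wooden-handled stamp, 38 x 38 x 65 mm, loose, at the right; leave alone. Origin under its centre.
- vial: White vial with a teal cap, 31 mm across, 62 mm tall, loose, at the left; leave alone. Origin under its centre.
Things that resemble listed ones, but are neither listed nor needed, are in the scene too. What is shaped like the clear_bottle but yellow is not meant.

How it is judged:
On the way, in this order (a step that is already met when the one before it is completed fails the run):
1. the empty tray is pushed fully home (value of joint empty_tray below 0.006 m), for 0.2 s.
2. the brown bottle's tray is being drawn out by a finger behind its lip (value of joint brown_tray above 0.015 m and contact force between the fingers and brown_lip_inner above 0.3 N), for 0.1 s.
3. the brown bottle's tray is fully out (value of joint brown_tray above 0.094 m), for 0.2 s.
At the end, for the whole second after the job is handed in: Empty tray and clear bottle's tray home (within 6 mm), brown bottle's tray out at its 100 mm stop (within 6 mm); both bottles upright (0.2 rad), still and in their pockets (15 mm); stapler, tablet cutter, stamp and vial within 20 mm of where they stood (value of joint each of empty_tray, clear_tray below 0.006 m and value of joint brown_tray above 0.094 m and angle between each of brown_bottle, clear_bottle's own z axis and vertical below 0.2 rad and distance between brown_bottle and brown_pocket below 0.015 m and linear speed of each of brown_bottle, clear_bottle below 0.02 m/s and distance between clear_bottle and clear_pocket below 0.015 m and distance of each of stapler, tablet_cutter, stamp, vial from where it was at the start of the episode below 0.02 m); the robot touches nothing.
It fails at once if the clear bottle's tray is drawn out (value of joint clear_tray above 0.01 m).
It fails at once if a tray's lip is pinched from both sides ((contact force between the fingers and empty_lip_inner above 1 N and contact force between the fingers and empty_lip_outer above 1 N) or (contact force between the fingers and brown_lip_inner above 1 N and contact force between the fingers and brown_lip_outer above 1 N) or (contact force between the fingers and clear_lip_inner above 1 N and contact force between the fingers and clear_lip_outer above 1 N)).
It fails at once if the robot touches a bottle (contact force between any of the arm, the fingers and brown_bottle above 0.5 N or contact force between any of the arm, the fingers and clear_bottle above 0.5 N).
It fails at once if a bottle is tipped or lifted (angle between any of brown_bottle, clear_bottle's own z axis and vertical above 0.35 rad or height (world z) of any of brown_bottle, clear_bottle above 0.035 m).
It fails at once if the stapler, tablet cutter, stamp or vial is moved or lifted (distance of any of stapler, tablet_cutter, stamp, vial from where it was at the start of the episode above 0.02 m).
It also fails if it takes over 45 s, if anything falls off the work surface, if the arm or the gripper's body presses on something with over 40 N, if the wrist force passes 120 N, or if a joint passes its speed limit or range.

ROBOT

A 6-joint arm with a two-finger parallel gripper is mounted at the origin on a cart in front of the work surface, level with it; the furniture and walls round the work are solid. World frame = base frame: x ahead of the robot, y to its left, z up, the work surface at z = 0. Lengths are in m, angles in rad, forces in N, time in s.
With the tool pointing down it reaches from about 0.3 to 0.75 m from the base axis. Payload 8.5 kg.
Tool frame: the origin (TCP) lies at the very end of the fingers, on their centre line; the grasp point (between the pads) lies 19 mm behind it (manip.grip_point_offset is the distance from the TCP to the grasp point, in m); z points along the fingers, y is the line along which they close (so a half turn about z gives the same grasp; the last joint's range is limited). The gripper opens to 88 mm and grips with 3 to 60 N. Pads are 18 mm wide; open, the fingers measure 123 mm over their backs; the gripper's body (75 mm by 187 mm) begins 45 mm behind the grasp point.
Start: joints at [0.927, 0.381, 1.297, -0, 1.464, -0.215], TCP at [0.229, 0.5, 0.239] pointing down, gripper open.
Joint ranges: [-3.11, 3.11], [-0.89, 2.33], [0.22, 2.48], [-1.42, 4.56], [0.17, 2.85], [-2.88, 2.88]. Speed limits (rad/s): [2.39, 2.39, 3.14, 3.14, 3.14, 3.14].

INTERFACE

Orientations are given as a rotation vector (axis times angle).
In Python, from bench import manip, optics gives the robot as it stands.
- The arm moves only by the tool apply_moves, never from a script. Its argument "commands" is a list of rows, each a list of 3 entries, a list of its own where there are three numbers: the shift along the world's x, y, z in cm, then the turn about the world's z in rad, then the opening in per cent of the stroke, from 0 (shut) to 100 (fully open). A call has 1 to 20 rows; each row shifts and turns the commanded pose from where the row before left it; what a row does not reach is not made up. A row lasts 1/10 s, in which the tool goes at most 50 mm and 8.59 degrees, less where a joint would pass 70% of its speed; a pose out of reach is approached as far as the arm can. A call with a gripper value outside its range is refused whole. The fingers move at their own pace and stop on an object; "force" is the grip in N (left out, the last holds). Time passes only in rows, so rows that do not move let the fingers close. It gives the time, the measured TCP pose, the force, the opening and the grip force at its end, in the units of the state.
- manip.get_obs(): the state, without advancing time (a new reading comes with each control period).
- optics.read_camera(name): name is "side" or "top" or "wrist"; returns a dict with "color" (400x640x3 uint8, red, green, blue), "fx", "fy", "cx", "cy" (pixels), "extrinsics" (4x4, takes a point from camera to world coordinates); the wrist camera has in their place "T_tool_cam" (4x4, takes a point from camera to tool coordinates, whose origin is the TCP and whose axes are the flange's). Camera axes: x right, y down, z forward; pixel columns grow to the right and rows downward; lengths in m; the calibration is good to about 2 mm. A picture is of the moment at which its call begins: read the wrist's pose just before it. There is no depth.
- manip.sign_off(): hands the job in; it is judged then, once.
The state is a dict: "t": time; "joint_positions": joint angles; "qd": joint speeds; "joint_torque": joint torques, N m; "eef_pos": TCP position; "tcp_rot": TCP orientation; "ft_force": force on the tool from outside, world axes, zero at the start; "ft_torque": the same for the moment, N m; "finger_gap": finger opening in m; "finger_force": force on a finger pad.
Only numpy, scipy, OpenCV 4.12 (cv2) and the standard library are available. Lean on these libraries where they do the work, as an engineer would, in place of code of your own. Each camera call takes 0.05 s, during which the arm holds its last target. There are 200 camera calls.

## Working session

There is one attempt and no reset: what is moved stays moved. The work goes in short steps, Python scripts to look and compute and a tool call to move; the robot and the scene stay as the last step left them, time stands still between calls to the robot, and variables do not carry over. Pictures are saved under pics/ and viewed, at most 10 in all, crops included, and the job is handed in when it is done.

Besides the shell and the picture viewer there is one more tool, called after "Call:" by a JSON object that holds its "method" and its "body". apply_moves: Moves the arm, as the interface text tells. Its arguments: {"type":"object","properties":{"commands":{"type":"array","items":{"type":"array"}},"force":{"type":"number"}},"required":["commands"]}

```bash
mkdir -p pics
python3 - <<'E'
from bench import manip, optics
import cv2
o=manip.get_obs(); print(o)
for n in("top","side"):
    c=optics.read_camera(n); cv2.imwrite(f"pics/{n}0.png",c["color"][:,:,::-1]); print(n,c["fx"],c["cx"],c["cy"],c["extrinsics"])
E
```

```text
{'t': 0.0, 'joint_positions': array([ 9.26707917e-01,  3.81147218e-01,  1.29823706e+00, -1.59874768e-05,
        1.46364001e+00, -2.15281135e-01]), 'qd': array([-8.42267548e-04,  2.79565207e-04, -4.05123401e-04,  1.95336347e-04,
        3.73870791e-04, -9.81478394e-05]), 'joint_torque': array([ 2.60971865e-04, -4.37928236e+01, -2.24559903e+01,  7.12599163e-02,
        3.52363754e-02, -1.49775879e-04]), 'eef_pos': array([0.22850087, 0.49996886, 0.23817197]), 'tcp_rot': array([-6.68293600e-01, -3.06909233e+00,  2.05440545e-03]), 'ft_force': array([-0.1986439 ,  0.20345691,  0.22073434]), 'ft_torque': array([-0.01112436,  0.01401552,  0.03662664]), 'finger_force': 0.0, 'finger_gap': 0.08793351373962291}
top 496.4640881207414 312.19063238008647 200.72019634168893 [[-0.00780171 -0.98531119  0.17059013  0.38331596]
 [-0.99996193  0.00835406  0.00252024 -0.02899174]
 [-0.00390834 -0.17056397 -0.98533885  1.30490226]
 [ 0.          0.          0.          1.        ]]
side 364.0603965879825 316.7348764738985 195.79497611926178 [[ 0.85941847 -0.31395461  0.40352497  0.19856873]
 [-0.51089721 -0.55759907  0.65426854 -0.66926535]
 [ 0.01959452 -0.76845024 -0.63960947  0.7064532 ]
 [ 0.          0.          0.          1.        ]]
```

View pics/top0.png

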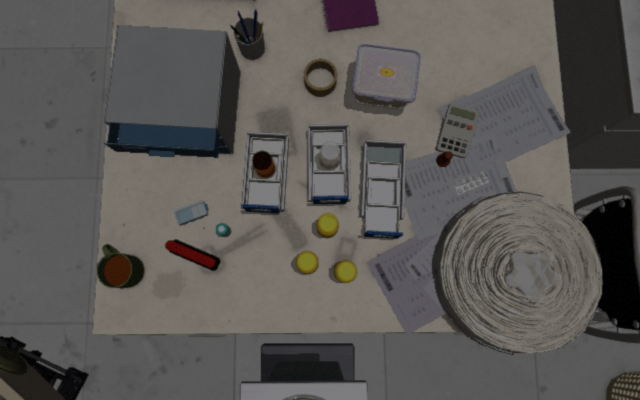

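View pics/side0.png

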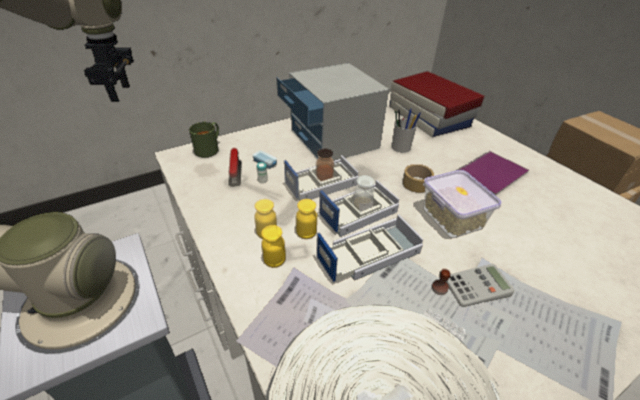

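The top view shows the brown tray on the left (lip near (263,210)), the clear one in the middle (lip near (329,202)), and the empty one on the right standing open (lip near (383,235)). Yellow bottles stand in front at (327,225), (307,262) and (345,271). The side view confirms this order.

```bash
cat > h.py <<'E'
import numpy as np
from bench import manip, optics
def cast(c,uv,z,E=None):
    E=c["extrinsics"] if E is None else E
    uv=np.atleast_2d(uv).astype(float)
    d=np.c_[(uv[:,0]-c["cx"])/c["fx"],(uv[:,1]-c["cy"])/c["fy"],np.ones(len(uv))]@E[:3,:3].T
    return E[:3,3]+d*((z-E[2,3])/d[:,2])[:,None]
E
python3 - <<'E'
from h import *
import cv2
c=optics.read_camera("top");im=c["color"]
hsv=cv2.cvtColor(im,cv2.COLOR_RGB2HSV)
m=cv2.inRange(hsv,(100,120,30),(125,255,255))
n,l,s,ce=cv2.connectedComponentsWithStats(m)
for i in range(1,n):
    if s[i,4]<40 or s[i,0]<235: continue
    ys,xs=np.where(l==i)
    cols=np.unique(xs); top=np.array([[x,ys[xs==x].min()-.5] for x in cols[2:-2]]); bot=np.array([[x,ys[xs==x].max()+.5] for x in cols[2:-2]])
    P=cast(c,top,.095); k=np.polyfit(P[:,1],P[:,0],1)
    Q=cast(c,[[cols[0]-.5,top[0,1]],[cols[-1]+.5,top[-1,1]]],.095)
    print(s[i],"far edge slope dx/dy",k[0].round(3),"ends",Q.round(3).tolist(),"width",np.linalg.norm(Q[1]-Q[0]).round(3), "thick rows",(bot-top)[:,1].mean())
m=cv2.inRange(hsv,(20,150,80),(35,255,255))
n,l,s,ce=cv2.connectedComponentsWithStats(m)
for i in range(1,n):
    if s[i,4]>150: print("yellow",ce[i],s[i],cast(c,ce[i],.08).round(3))
# frame direction from white/grey rails: print enlarged crop
cv2.imwrite("pics/crop.png",cv2.resize(im[110:290,225:425,::-1],None,fx=3.3,fy=3.3,interpolation=cv2.INTER_CUBIC))
E
```

```text
[313 196  35   4 107] far edge slope dx/dy -0.038 ends [[0.603, -0.027, 0.095], [0.605, -0.113, 0.095]] width 0.087 thick rows 3.064516129032258
[243 204  35   6 107] far edge slope dx/dy 0.056 ends [[0.585, 0.146, 0.095], [0.582, 0.06, 0.095]] width 0.087 thick rows 3.096774193548387
[367 231  35   5 107] far edge slope dx/dy 0.065 ends [[0.518, -0.158, 0.095], [0.512, -0.244, 0.095]] width 0.086 thick rows 3.129032258064516
yellow [327.43697479 224.11484594] [317 214  21  21 357] [[ 0.536 -0.063  0.08 ]]
yellow [306.77235772 261.96747967] [296 252  22  21 369] [[ 0.443 -0.011  0.08 ]]
yellow [345.54143646 271.09944751] [335 261  22  22 362] [[ 0.42  -0.106  0.08 ]]
```

View pics/crop.png

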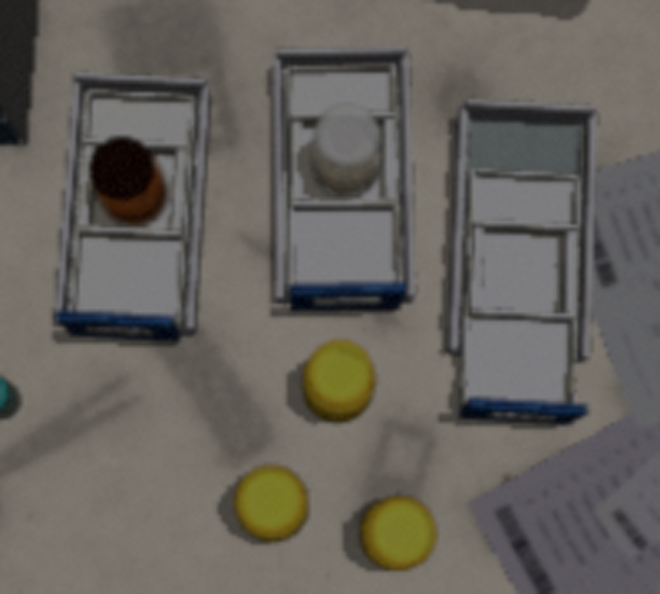

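The crop puts the brown lip at about (118,325), the clear lip at (348,297) and the empty lip at (523,410). Its tray is clearly drawn out. All three lips measure 86–87 mm wide against 88 mm given, so the points are sound. Next I move, with the fingers closed, in front of the empty lip.

Call:
{"method": "apply_moves", "body": {"commands": [[[1.45,-4.36,0],0.023,0],[[1.45,-4.36,0],0.023,0],[[1.45,-4.36,0],0.023,0],[[1.45,-4.36,0],0.023,0],[[1.45,-4.36,0],0.023,0],[[1.45,-4.36,0],0.023,0],[[1.45,-4.36,0],0.023,0],[[1.45,-4.36,0],0.023,0],[[1.45,-4.36,0],0.023,0],[[1.45,-4.36,0],0.023,0],[[1.45,-4.36,0],0.023,0],[[1.45,-4.36,0],0.023,0],[[1.45,-4.36,0],0.023,0],[[1.45,-4.36,0],0.023,0],[[1.45,-4.36,0],0.023,0],[[1.45,-4.36,0],0.023,0],[[0,0,0],0,0],[[0,0,0],0,0]], "force": 20}}

```text
t: 1.95
eef_pos: [0.4605, -0.1978, 0.2381]
tcp_rot: [-0.098, -3.139, -0.002]
ft_force: [-0.4, 0.3, -1.0]
finger_gap: 0.0005
finger_force: 0.0
```

Call:
{"method": "apply_moves", "body": {"commands": [[[0,0,-4.2],0,0],[[0,0,-4.2],0,0],[[0,0,-4.2],0,0],[[0,0,-4.2],0,0],[[0,0,0],0,0],[[1.5,-0.1,0],0,0],[[1.0,-0.06,0],0,0],[[1.0,-0.06,0],0,0],[[1.0,-0.06,0],0,0],[[1.0,-0.06,0],0,0],[[0.5,-0.03,0],0,0],[[0.5,-0.03,0],0,0],[[0.5,-0.03,0],0,0]]}}

```text
t: 3.25
eef_pos: [0.5308, -0.2017, 0.0707]
tcp_rot: [-0.096, -3.14, -0.0]
ft_force: [-1.0, 0.4, 2.0]
finger_gap: 0.0003
finger_force: 0.9
```

Call:
{"method": "apply_moves", "body": {"commands": [[[0.5,-0.03,0],0,0],[[0.5,-0.03,0],0,0],[[0.5,-0.03,0],0,0],[[0.3,-0.02,0],0,0]]}}

```text
t: 3.65
eef_pos: [0.5445, -0.2025, 0.0707]
tcp_rot: [-0.094, -3.128, -0.002]
ft_force: [-38.3, -2.2, 23.2]
finger_gap: 0.0003
finger_force: 19.0
```

Run:
```python
from h import *
import cv2
c=optics.read_camera("top");im=c["color"]
cv2.imwrite("pics/crop2.png",cv2.resize(im[110:290,225:425,::-1],None,fx=3.3,fy=3.3,interpolation=cv2.INTER_CUBIC))
print(manip.get_obs()["ft_force"])
```

```text
[-27.63912682  -0.7926453   15.72523254]
```

View pics/crop2.png

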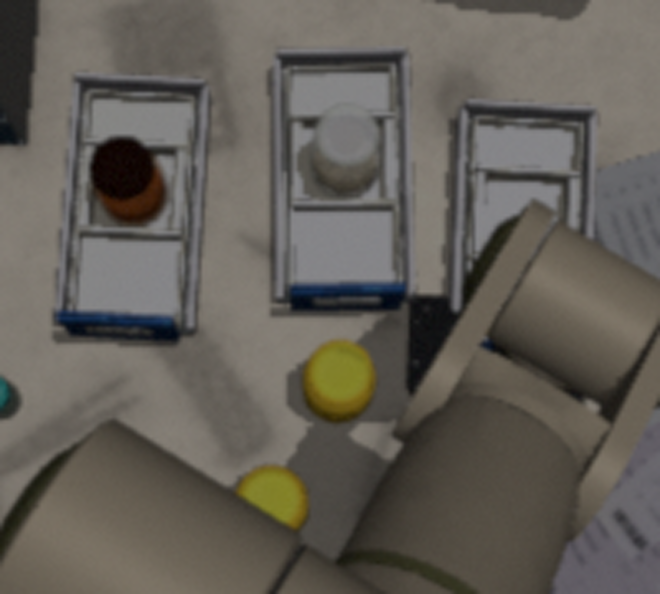

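The empty tray's rear gap has closed (rear panel now against the frame at about (530,120)), and the force stop agrees. I back off, lift, and cross to just behind the brown lip.

Call:
{"method": "apply_moves", "body": {"commands": [[[-1,0.06,0],0,0],[[-2,0.13,0],0,0],[[0,0,4.3],0,0],[[0,0,4.3],0,0],[[0,0,4.3],0,0],[[1.15,3.8,0],0,0],[[1.15,3.8,0],0,0],[[1.15,3.8,0],0,0],[[1.15,3.8,0],0,0],[[1.15,3.8,0],0,0],[[1.15,3.8,0],0,0],[[1.15,3.8,0],0,0],[[1.15,3.8,0],0,0],[[0,0,0],0,0],[[0,0,0],0,0]]}}

```text
t: 5.2
eef_pos: [0.6108, 0.1037, 0.1994]
tcp_rot: [-0.093, -3.14, 0.0]
ft_force: [0.3, -0.3, -1.2]
finger_gap: 0.0
finger_force: 0.0
```

Run:
```python
from h import *
import cv2
from scipy.spatial.transform import Rotation as R
o=manip.get_obs();c=optics.read_camera("wrist");im=c["color"]
T=np.eye(4);T[:3,:3]=R.from_rotvec(o["tcp_rot"]).as_matrix();T[:3,3]=o["eef_pos"];E=T@c["T_tool_cam"]
m=cv2.inRange(cv2.cvtColor(im,cv2.COLOR_RGB2HSV),(100,120,30),(125,255,255))
n,l,s,ce=cv2.connectedComponentsWithStats(m)
for i in range(1,n):
    if s[i,4]>300: print(s[i],cast(c,[s[i,:2],s[i,:2]+[s[i,2],0],s[i,:2]+[0,s[i,3]],s[i,:2]+s[i,2:4]],.095,E).round(3).tolist())
cv2.imwrite("pics/w.png",im[:,:,::-1]);print(o["eef_pos"],o["ft_force"])
```

```text
[  0 127  37  15 394] [[0.55, -0.12, 0.095], [0.552, -0.094, 0.095], [0.561, -0.124, 0.095], [0.562, -0.098, 0.095]]
[ 262  133  121   29 2561] [[0.565, 0.064, 0.095], [0.57, 0.149, 0.095], [0.586, 0.061, 0.095], [0.592, 0.149, 0.095]]
[  35  164  154   42 3128] [[0.578, -0.104, 0.095], [0.585, 0.008, 0.095], [0.61, -0.115, 0.095], [0.617, 0.002, 0.095]]
[0.61079582 0.10374518 0.19940917] [ 0.2710325  -0.3464773  -1.22712678]
```

View pics/w.png

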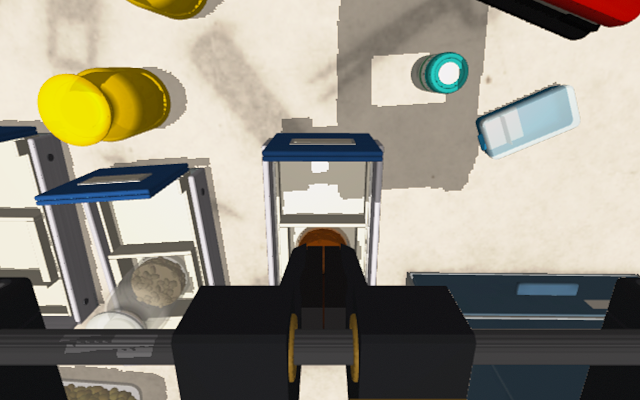

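The wrist view has the brown lip at (262–383, 133–162), its inner edge at x ≈ 0.587, and the fingers just behind it on the tray's centre line. The vial at (440,72) and the blue tablet cutter are well clear. I descend and draw.

Call:
{"method": "apply_moves", "body": {"commands": [[[0.2,0,-4.3],0,0],[[0.2,0,-4.3],0,0],[[0,0,-4.3],0,0],[[0,0,0],0,0],[[-0.8,0.05,0],0,0],[[-0.6,0.03,0],0,0],[[-0.5,0.03,0],0,0],[[-0.5,0.03,0],0,0],[[-0.5,0.03,0],0,0],[[-0.5,0.03,0],0,0],[[-0.5,0.03,0],0,0],[[-0.5,0.03,0],0,0],[[-0.5,0.03,0],0,0],[[-0.5,0.03,0],0,0]]}}

```text
t: 6.65
eef_pos: [0.5603, 0.1064, 0.0707]
tcp_rot: [-0.095, -3.14, -0.0]
ft_force: [1.3, 0.4, 1.2]
finger_gap: 0.0006
finger_force: 0.9
```

Call:
{"method": "apply_moves", "body": {"commands": [[[-0.5,0.03,0],0,0],[[-0.5,0.03,0],0,0],[[-0.5,0.03,0],0,0],[[-0.5,0.03,0],0,0],[[-0.5,0.03,0],0,0],[[-0.5,0.03,0],0,0],[[-0.5,0.03,0],0,0],[[-0.5,0.03,0],0,0],[[-0.5,0.03,0],0,0],[[-0.5,0.03,0],0,0],[[-0.4,0.02,0],0,0],[[-0.4,0.02,0],0,0],[[-0.2,0.01,0],0,0]]}}

```text
t: 7.95
eef_pos: [0.5002, 0.1098, 0.0707]
tcp_rot: [-0.095, -3.14, 0.0]
ft_force: [1.8, 1.0, -0.4]
finger_gap: 0.0001
finger_force: 0.6
```

Call:
{"method": "apply_moves", "body": {"commands": [[[-0.3,0.02,0],0,0],[[-0.2,0.01,0],0,0],[[-0.2,0.01,0],0,0],[[-0.2,0.01,0],0,0]]}}

```text
t: 8.35
eef_pos: [0.4982, 0.1099, 0.0712]
tcp_rot: [0.097, 3.124, 0.001]
ft_force: [35.5, 2.5, -26.7]
finger_gap: 0.0005
finger_force: 17.2
```

The force rises to 35 N at the stop. I hold briefly, release and lift clear.

Call:
{"method": "apply_moves", "body": {"commands": [[[0,0,0],0,0],[[0,0,0],0,0],[[0.7,-0.04,0],0,0],[[1.2,-0.06,0],0,0],[[0,0,0],0,0],[[0,0,4.0],0,0],[[0,0,4.5],0,0],[[0,0,4.5],0,0],[[-4,0,3],0,0],[[-4.5,0,0],0,0],[[-4.5,0,0],0,0],[[0,0,0],0,0],[[0,0,0],0,0]]}}

```text
t: 9.65
eef_pos: [0.3798, 0.1093, 0.231]
tcp_rot: [0.095, 3.14, -0.0]
ft_force: [0.8, -0.5, -0.2]
finger_gap: 0.0006
finger_force: 0.0
```

Run:
```python
from h import *
import cv2
im=optics.read_camera("side")["color"]
cv2.imwrite("pics/s2.png",im[:,:,::-1]);print(manip.get_obs()["ft_force"],manip.get_obs()["eef_pos"])
im=optics.read_camera("top")["color"]
cv2.imwrite("pics/t2.png",cv2.resize(im[110:290,225:425,::-1],None,fx=3.3,fy=3.3,interpolation=cv2.INTER_CUBIC))
```

```text
[0.2092119  0.98361547 0.48440055] [0.38080014 0.10923368 0.23093275]
```

View pics/s2.png

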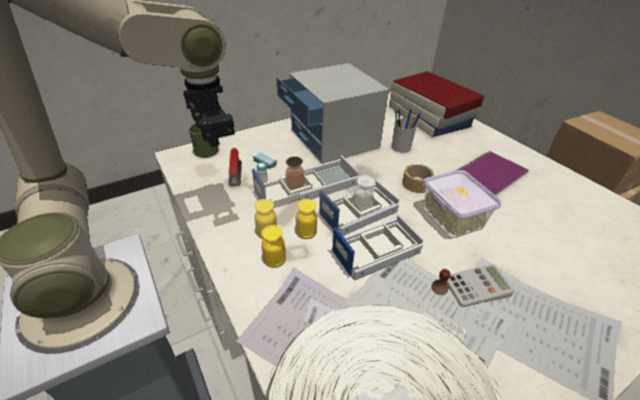

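View pics/t2.png

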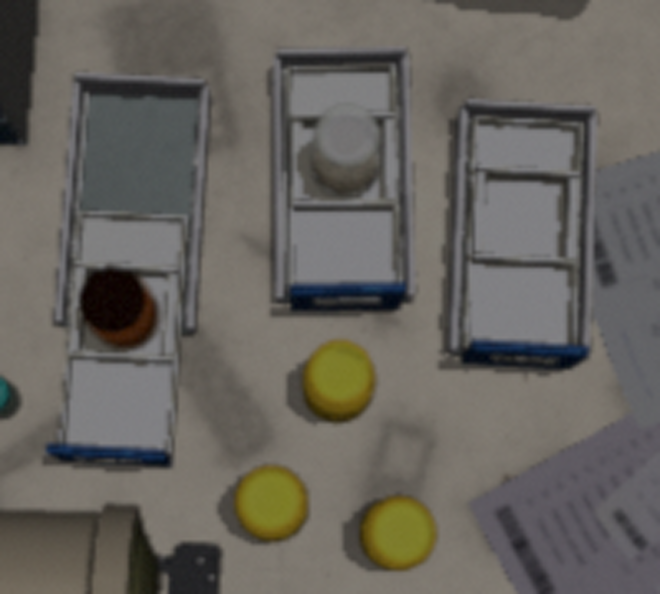

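The empty tray is home (lip at (523,355) in the top crop) and the brown tray is fully out (lip at (110,455)) with its bottle upright. The clear tray is still shut and the arm is clear of everything.

```bash
python3 -c "
from bench import manip
print(manip.sign_off())"
```

```text
the job is handed in; nothing more can be done
None
```

The job is handed in, with no verdict returned: the empty tray is home, the brown bottle's tray is out at its stop, and the final pictures show the clear tray shut, both bottles upright and nothing else visibly moved.

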